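# Clear a mounting thread with a tap: half a turn in, a quarter back, then home

### The arm

A 7-joint arm with a two-finger parallel gripper is mounted at the origin on the work surface; the furniture and walls round the work are solid. World frame = base frame: x ahead of the robot, y to its left, z up, the work surface at z = 0. Lengths are in m, angles in rad, forces in N, time in s.
With the tool pointing down it reaches from about 0.425 to 0.875 m from the base axis. Payload 8.4 kg.
Tool frame: the origin (TCP) lies on the centre line of the jaws, within the pads' length; the fingertips stand 8 mm ahead of it and the grasp point (between the pads) lies 11 mm behind it (env.tips_ahead is the distance from the TCP to the fingertips, in m); y points along the fingers, z is the direction in which the jaws open and shut, and the axes are right-handed (so a half turn about y gives the same grasp; the last joint's range is limited). The gripper opens to 85 mm and grips with 20 to 120 N. Pads are 22 mm wide; open, the fingers measure 114 mm over their backs; the gripper's body (76 mm by 85 mm) begins 54 mm behind the grasp point. The pads swing forward as they close: fully open they stand 13 mm farther back than shut.
Start: joints at [-1.307, 0.333, 0.04, 1.465, -0.013, 1.343, -0.059], TCP at [0.231, 0.608, 0.239] pointing down, gripper open.
Joint ranges: [-2.58, 2.58], [-0.38, 2.09], [-1.3, 1.39], [0.25, 2.4], [-1.5, 4.64], [0.08, 2.09], [-2.65, 2.65]. Speed limits (rad/s): [2.22, 2.22, 2.79, 2.79, 3.14, 3.14, 3.14].

### API

Orientations are given as [roll, pitch, yaw] about the fixed x, y, z axes, in that order (R = Rz(yaw) Ry(pitch) Rx(roll)).
In Python, from plant import env, grab_frame, get_calibration, order gives the robot as it stands.
- The arm moves only by the shell command python3 -m inch 'ROWS' [OPENING] [FORCE]. ROWS is JSON, a list of rows, each a list of 6 numbers: the shift along the tool's x, y, z normalised to -1 to 1, where 1 is 1000 mm, then the turn, a rotation vector about the tool's x, y, z normalised to -1 to 1, where 1 is 90 degrees. In form: [[x, y, z, rx, ry, rz], ...]. A call has 1 to 10 rows; each row is the pose to reach, as a shift and turn from the pose commanded when the call began, along the tool's axes at that moment; what a row does not reach only later rows make up. A row lasts 1/10 s, in which the tool goes at most 50 mm and 8.59 degrees, less where a joint would pass 70% of its speed; a pose out of reach is approached as far as the arm can. A call with a number of a shift or a turn outside -1 to 1 is refused whole. A call with a gripper value outside its range is refused whole. OPENING is the closure, from 0 (fully open) to 1 (shut), set as the call begins (- or left out, the last holds). The fingers move at their own pace and stop on an object; FORCE is the grip in N (left out, the last holds). Time passes only in rows, so rows that repeat a pose let the fingers close. It gives the time, the measured TCP pose, the force and the opening at its end, in the units of the state.
- env.sense(): the state, without advancing time (a new reading comes with each control period).
- grab_frame(name): name is "side" or "top" or "wrist"; returns (picture, depth): 384x512x3 uint8, blue, green, red; 384x512 float32, m along the optical axis (not along the pixel's ray), 0 where there is no reading.
- get_calibration(name): a dict with "fx", "fy", "cx", "cy" (pixels), "R" (3x3) and "t" (3): a world point X has camera coordinates R X + t; the wrist camera has in their place "mount" (4x4, takes a point from camera to tool coordinates, whose origin is the TCP and whose axes are the tool frame's). Camera axes: x right, y down, z forward; pixel columns grow to the right and rows downward; lengths in m; the calibration is good to about 2 mm. A picture is of the moment at which its call begins: read the wrist's pose just before it. get_calibration takes no time and is no camera call.
- order.job_done(): hands the job in, once; it reports no verdict.
The state is a dict: "time_s": time; "joint_positions": joint angles; "dq": joint speeds; "effort": joint torques, N m; "tool_pos": TCP position; "eef_rot": TCP orientation; "contact_force": force on the tool from outside, world axes, zero at the start; "ft_torque": the same for the moment, N m; "width": finger opening in m.
Only numpy, scipy, OpenCV 4.12 (cv2) and the standard library are available. Lean on these libraries where they do the work, as an engineer would, in place of code of your own. Each camera call takes 0.05 s, during which the arm holds its last target.

### The job

Two hand taps stand started in the bench's mounting bosses, whose existing threads are being cleared. Take the crank handle of the tap in the round boss and turn it clockwise (seen from above) about half a turn, back about a quarter turn to free the grit, then clockwise again until it stops fully home, and let go. Leave the tap in the square boss alone.

Things in the scene. Friction and masses are not known exactly. Their poses are not given: they have to be found in the camera images.
- round_tap_handle (a point): Middle of the upright black handle of the tap to turn, 118 mm above the bench. Round, 16 mm thick (19 mm at its ends), 60 mm tall (85 to 145 mm above the bench); a sleeve that spins freely on its pin, so the hand need not turn while carrying it round. It stands on a steel cross-bar; nothing else on the tap is above 91 mm. Its height never changes.
- round_tap_axis (a point): Point on that tap's vertical turning axis, 118 mm above the bench, over the middle of the round aluminium boss (60 mm across, top 45 mm above the bench, on a steel plate 110 x 110 x 12 mm fixed to the bench). The handle runs round this axis on a circle of 50 mm radius.
- round_tap (a joint): Turn of the tap in the round boss, rad; grows clockwise seen from above. It starts between 0 and 0.35 and stops firmly at 4.71 (fully home). Stiff to turn (about 3 N at the handle), stays where it is left.
- square_tap (a joint): Turn of the other tap, which has the same crank but stands in a square aluminium boss (56 x 56 mm, same height); starts between 0.1 and 0.4 and is to be left alone.
There are look-alikes about, which are no part of the job. Leave any yellow look-alike of the part that bears round_tap_handle alone.

How it is judged:
By the outcome, as a careful person would: the job done as asked, in the order asked, and still so for the second after the job is handed in, with the robot touching nothing.
It also fails if it takes over 45 s, if anything falls off the work surface, if the arm or the gripper's body presses on something with over 40 N, if the wrist force passes 120 N, or if a joint passes its speed limit or range.

## Working session

There is one attempt and no reset: what is moved stays moved. The work goes in short steps, Python scripts to look and compute and a shell command to move; the robot and the scene stay as the last step left them, time stands still between calls to the robot, and variables do not carry over. Pictures are saved under pics/ and viewed, and the job is handed in when it is done.

```bash
ls; mkdir -p pics; python3 - <<'E'
from plant import env, grab_frame, get_calibration
import cv2
print(env.sense(), env.tips_ahead)
for n in ("side","top"):
    im,d=grab_frame(n); cv2.imwrite(f"pics/{n}0.png",im)
    import numpy as np; np.save(f"pics/{n}0.npy",d)
    print(n,get_calibration(n))
E
```

```text
pics
{'time_s': 0.0, 'joint_positions': array([-1.30718034,  0.33394907,  0.03986265,  1.46628452, -0.01341425,
        1.34328919, -0.0585284 ]), 'dq': array([-2.54254922e-03,  2.14237948e-03, -1.02210392e-03,  9.01625625e-04,
        1.18899302e-03,  5.00493977e-04,  9.62296112e-06]), 'effort': array([-4.84541233e-04, -6.58562779e+01,  1.36495035e+00, -4.05557513e+01,
        1.66762731e-02,  1.26330814e-02, -2.05896100e-05]), 'tool_pos': array([0.23054712, 0.60726214, 0.23838994]), 'eef_rot': array([-1.57245771e+00, -9.67894210e-05, -3.62854392e-01]), 'contact_force': array([ 0.44826595, -0.35381131,  1.16277841]), 'ft_torque': array([-0.02480567,  0.02876029,  0.0304272 ]), 'width': 0.08513064162207594} 0.008
side {'fx': 443.16512644431765, 'fy': 443.16512644431765, 'cx': 258.968756623368, 'cy': 181.43411162789647, 'R': array([[ 0.90512873, -0.42482504, -0.01629943],
       [-0.27608048, -0.55819497, -0.78243079],
       [ 0.32329793,  0.71270054, -0.6225242 ]]), 't': array([-0.47041264,  0.14806976,  1.23632907])}
top {'fx': 497.5400412733121, 'fy': 497.5400412733121, 'cx': 251.01336205629912, 'cy': 190.66927993810583, 'R': array([[ 0.00846405, -0.99961909,  0.02626864],
       [-0.98270908, -0.01317419, -0.18468703],
       [ 0.18496275, -0.02425123, -0.98244626]]), 't': array([-0.16151901,  0.49244818,  1.18105988])}
```

View pics/side0.png

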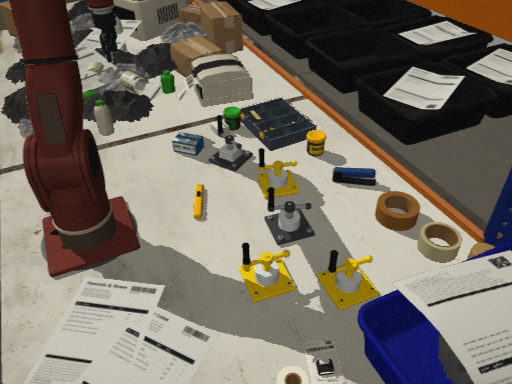

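View pics/top0.png

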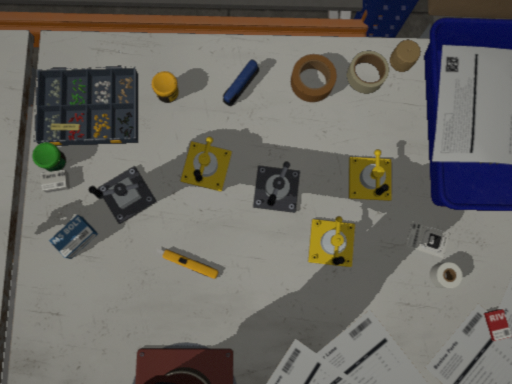

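Five cranks show up in the top view. Three are yellow look-alikes at (205,163), (372,178) and (333,240). Two are steel-plated, at (122,190) and (278,186). I'll crop the two steel ones to see which boss is round.

```bash
python3 - <<'E'
import cv2, numpy as np
t=cv2.imread("pics/top0.png"); s=cv2.imread("pics/side0.png")
c=[cv2.resize(a,(400,300),interpolation=cv2.INTER_CUBIC) for a in (t[155:230,75:175],t[150:225,230:330],s[110:185,185:285],s[178:253,240:340])]
cv2.imwrite("pics/crop0.png",np.vstack([np.hstack(c[:2]),np.hstack(c[2:])]))
E
```

```text
(no output)
```

View pics/crop0.png

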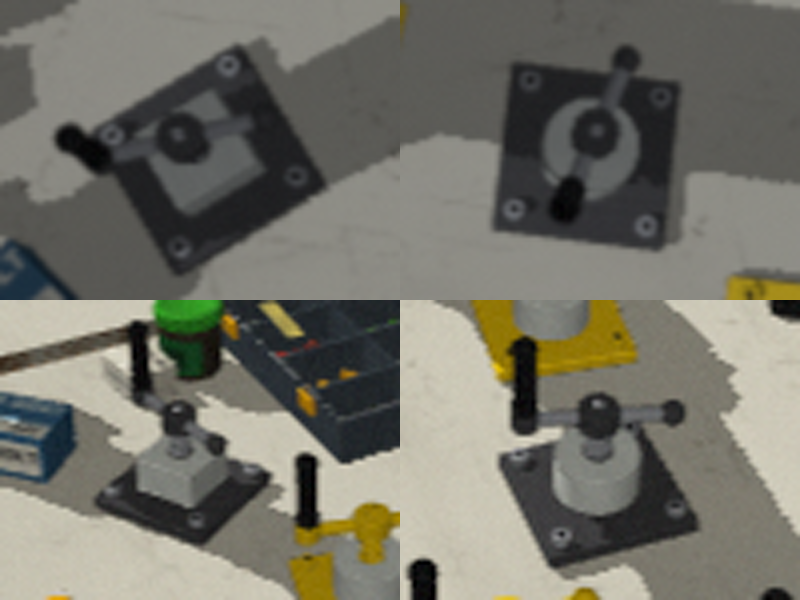

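The round boss is the crank at top (278,186) and side (289,222). Its black handle is near top (271,200) and side (271,200). The crank at top (122,190) has the square boss and stays alone. Next I'll measure the handle and axis.

```bash
cat > h.py <<'E'
import numpy as np, cv2
from plant import get_calibration
def ray(n,px):
    c=get_calibration(n); d=np.array([(px[0]-c["cx"])/c["fx"],(px[1]-c["cy"])/c["fy"],1.])
    return -c["R"].T@c["t"], c["R"].T@d
def onz(n,px,z):
    o,d=ray(n,px); return o+d*(z-o[2])/d[2]
def proj(n,X):
    c=get_calibration(n); p=c["R"]@np.array(X)+c["t"]; return np.array([c["fx"]*p[0]/p[2]+c["cx"],c["fy"]*p[1]/p[2]+c["cy"]])
def tri(a,pa,b,pb):
    (o1,d1),(o2,d2)=ray(a,pa),ray(b,pb)
    s=np.linalg.lstsq(np.c_[d1,-d2],o2-o1,rcond=None)[0]
    p,q=o1+s[0]*d1,o2+s[1]*d2; return (p+q)/2,np.linalg.norm(p-q)
E
python3 - <<'E'
from h import *
t=cv2.imread("pics/top0.png"); s=cv2.imread("pics/side0.png"); dt=np.load("pics/top0.npy"); ds=np.load("pics/side0.npy")
def blob(im,x0,x1,y0,y1,th):
    m=(im.max(2)<th).astype(np.uint8); k=np.zeros_like(m); k[y0:y1,x0:x1]=m[y0:y1,x0:x1]
    n,l,st,ce=cv2.connectedComponentsWithStats(k)
    for i in range(1,n):
        if st[i,4]>8: print(st[i],ce[i])
    return l,st,ce
for th in (25,35,45):
  print(th); 
  print("top");blob(t,262,284,186,210,th); print("side");blob(s,262,280,182,216,th)
# depth points
for n,d,b in (("top",dt,(260,296,160,212)),("side",ds,(262,318,182,244))):
    c=get_calibration(n); ys,xs=np.mgrid[b[2]:b[3],b[0]:b[1]]; z=d[ys,xs]
    P=np.stack([(xs-c["cx"])/c["fx"]*z,(ys-c["cy"])/c["fy"]*z,z],-1).reshape(-1,3)
    W=(P-c["t"])@c["R"]; W=W[z.ravel()>0]
    print(n,W.min(0),W.max(0))
    for lo,hi in ((.1,.16),(.14,.16),(.04,.05)):
        k=(W[:,2]>lo)&(W[:,2]<hi); 
        if k.any(): print(lo,hi,k.sum(),W[k].mean(0),W[k].min(0),W[k].max(0))
E
```

```text
25
top
[268 195   8  11  61] [271.24590164 199.78688525]
side
[269 188   5  20  87] [270.75862069 197.51724138]
35
top
[267 194   9  12  75] [271.14666667 199.92      ]
side
[268 188   6  20 104] [270.83653846 197.49038462]
45
top
[262 186   3   4  11] [263.09090909 187.36363636]
[274 186   9   3  20] [278.35 186.7 ]
[266 194  10  13  90] [271.14444444 200.15555556]
side
[268 187   6  24 123] [270.74796748 199.        ]
top [ 0.44994012 -0.27170493 -0.00914461] [ 0.58786205 -0.17944154  0.15026767]
0.1 0.16 63 [ 0.4607308  -0.20297561  0.13686261] [ 0.45448531 -0.2111343   0.10185366] [ 0.47020528 -0.19500979  0.15026767]
0.14 0.16 40 [ 0.46226064 -0.20369938  0.14436987] [ 0.45512819 -0.21085426  0.14042082] [ 0.46963996 -0.19678566  0.15026767]
0.04 0.05 246 [ 0.50649475 -0.22149767  0.04500729] [ 0.47906819 -0.25086908  0.04022983] [ 0.53838931 -0.19330458  0.04996452]
side [ 0.4164333  -0.3051008  -0.00641999] [ 0.68499538 -0.01726854  0.1486712 ]
0.1 0.16 99 [ 0.45913154 -0.20418688  0.12748833] [ 0.45154717 -0.20915254  0.10001782] [ 0.47004586 -0.19420322  0.1486712 ]
0.14 0.16 31 [ 0.45957873 -0.20210568  0.14477364] [ 0.45154717 -0.20915254  0.14111714] [ 0.47004586 -0.19420322  0.1486712 ]
0.04 0.05 227 [ 0.50319641 -0.22500088  0.04623588] [ 0.47703268 -0.25100326  0.04005737] [ 0.54575593 -0.06723277  0.04987589]
```

Handle is at about (0.462, -0.203) and the axis at about (0.509, -0.222). That gives a radius of 50.4 mm, against 50 specified, and the handle top at about 0.145 m also fits. I'll move over at safe height, turning to yaw -90° (tool x = -Y, tool z = +X).

```bash
python3 -m inch '[[0.361,0,-0.191,0,0.769,0],[0.361,0,-0.191,0,0.769,0],[0.361,0,-0.191,0,0.769,0],[0.361,0,-0.191,0,0.769,0],[0.361,0,-0.191,0,0.769,0],[0.361,0,-0.191,0,0.769,0],[0.361,0,-0.191,0,0.769,0],[0.361,0,-0.191,0,0.769,0],[0.361,0,-0.191,0,0.769,0],[0.361,0,-0.191,0,0.769,0]]' 0 40; python3 -c "
from plant import env;s=env.sense();print(s['joint_positions'],s['eef_rot'],s['tool_pos'])"
```

```text
time_s: 1.1
tool_pos: [0.5015, 0.2989, 0.2391]
eef_rot: [-1.571, -0.001, -1.574]
contact_force: [-0.4, 0.5, -0.3]
width: 0.0852
[-0.95982934  0.2032418   0.40274607  1.64932678 -0.08145968  1.3062201
 -0.54655263] [-1.57089695e+00 -7.47593876e-04 -1.57420467e+00] [0.50153067 0.29889622 0.23908953]
```

```bash
python3 -m inch '[[0.502,0,-0.040,0,0,0],[0.502,0,-0.040,0,0,0],[0.502,0,-0.040,0,0,0],[0.502,0,-0.040,0,0,0],[0.502,0,-0.040,0,0,0],[0.502,0,-0.040,0,0,0],[0.502,0,-0.040,0,0,0],[0.502,0,-0.040,0,0,0],[0.502,0,-0.040,0,0,0],[0.502,0,-0.040,0,0,0]]'; python3 -m inch '[[0,0,0,0,0,0],[0,0,0,0,0,0]]'
python3 - <<'E'
from plant import env, grab_frame
from h import *
from scipy.spatial.transform import Rotation as Ro
s=env.sense();im,d=grab_frame("wrist"); cv2.imwrite("pics/w1.png",im); np.save("pics/w1.npy",d)
c=get_calibration("wrist"); T=np.eye(4); T[:3,:3]=Ro.from_euler("xyz",s["eef_rot"]).as_matrix(); T[:3,3]=s["tool_pos"]
print(s["joint_positions"],T)
np.save("pics/w1T.npy",T@c["mount"])
M=T@c["mount"]; ys,xs=np.mgrid[0:384,0:512]; P=np.stack([(xs-c["cx"])/c["fx"]*d,(ys-c["cy"])/c["fy"]*d,d,np.ones_like(d)],-1)@M.T
k=(d>0)&(P[...,2]>.1)&(P[...,2]<.155)&(np.hypot(P[...,0]-.46,P[...,1]+.2)<.03)
W=P[k];print(len(W),W.mean(0),W.min(0),W.max(0))
k=(d>0)&(P[...,2]>.14)&(P[...,2]<.15)&(np.hypot(P[...,0]-.46,P[...,1]+.2)<.03)
W=P[k];print(len(W),W.mean(0),W.min(0),W.max(0))
k=(d>0)&(abs(P[...,2]-.045)<.002)&(np.hypot(P[...,0]-.508,P[...,1]+.222)<.04)
W=P[k];print(len(W),W.mean(0),W.min(0),W.max(0)) 
if len(W):
  h=cv2.convexHull(np.float32(W[:,:2]*1000)); print(cv2.minEnclosingCircle(h), cv2.fitEllipse(h))
E
```

```text
time_s: 2.1
tool_pos: [0.4609, -0.1971, 0.2395]
eef_rot: [-1.57, 0.001, -1.566]
contact_force: [1.2, 0.5, 0.0]
width: 0.0851
time_s: 2.3
tool_pos: [0.4609, -0.1966, 0.2392]
eef_rot: [-1.571, 0.0, -1.57]
contact_force: [1.3, 1.2, -0.6]
width: 0.0852
[-5.25395388e-01  2.24021050e-04  8.55091097e-01  1.85239609e+00
 -4.27416032e-04  1.28943135e+00  3.31003419e-01] [[ 1.18888306e-03 -2.82981865e-04  9.99999253e-01  4.60943665e-01]
 [-9.99999231e-01  3.52138426e-04  1.18898269e-03 -1.96561202e-01]
 [-3.52474623e-04 -9.99999898e-01 -2.82562996e-04  2.39197946e-01]
 [ 0.00000000e+00  0.00000000e+00  0.00000000e+00  1.00000000e+00]]
444 [ 0.46421994 -0.19820624  0.13680352  1.        ] [ 0.45612999 -0.20903248  0.10010117  1.        ] [ 0.47280702 -0.1920002   0.1474584   1.        ]
307 [ 0.46426859 -0.1998308   0.14472053  1.        ] [ 0.45612999 -0.20903248  0.14066488  1.        ] [ 0.47280702 -0.1920002   0.1474584   1.        ]
881 [ 0.50936246 -0.21194842  0.04576484  1.        ] [ 0.48100851 -0.24868857  0.04322255  1.        ] [ 0.54000202 -0.19076366  0.04698697  1.        ]
((510.5440368652344, -219.42568969726562), 29.814176559448242) ((510.4075622558594, -219.65127563476562), (58.41680908203125, 58.93352508544922), 103.5466079711914)
```

View pics/w1.png

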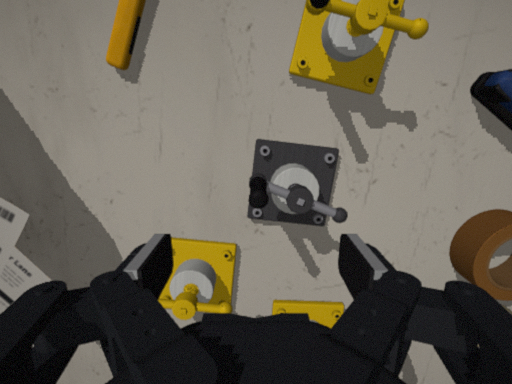

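The wrist view shows the dark-plated round boss at (295,188) with its black handle at (258,191). That puts the handle at (0.464, -0.200) and the axis at (0.5105, -0.2195), radius 49.8 mm, within the 2 mm calibration of the first measurement. Next I'll go down around the handle and close.

```bash
python3 -m inch '[[0.004,0.03,0.003,0,0,0],[0.004,0.06,0.003,0,0,0],[0.004,0.09,0.003,0,0,0],[0.004,0.115,0.003,0,0,0],[0.004,0.129,0.003,0,0,0],[0.004,0.129,0.003,0,0,0]]' 0 40; python3 -m inch '[[0,0,0,0,0,0],[0,0,0,0,0,0],[0,0,0,0,0,0],[0,0,0,0,0,0],[0,0,0,0,0,0],[0,0,0,0,0,0],[0,0,0,0,0,0],[0,0,0,0,0,0]]' 1 40
python3 - <<'E'
from plant import grab_frame,env
import cv2,numpy as np
print(env.sense()['tool_pos'],env.sense()['contact_force'],env.sense()['eef_rot'])
a,_=grab_frame("side");b,_=grab_frame("wrist")
cv2.imwrite("pics/g1.png",np.hstack([cv2.resize(a[100:280,180:380],(400,360)),cv2.resize(b,(400,300))[:,:] if 0 else cv2.resize(b[100:340,150:400],(400,360))]))
E
```

```text
time_s: 2.95
tool_pos: [0.4631, -0.1994, 0.1088]
eef_rot: [-1.574, 0.001, -1.568]
contact_force: [0.0, -0.2, 0.5]
width: 0.0854
time_s: 3.75
tool_pos: [0.4635, -0.2015, 0.1108]
eef_rot: [-1.571, 0.001, -1.571]
contact_force: [-2.7, 1.5, 6.6]
width: 0.0153
[ 0.46353606 -0.20146737  0.1108135 ] [-2.68624588  1.5472606   6.57372122] [-1.57098115e+00  5.99835573e-04 -1.57100361e+00]
```

View pics/g1.png

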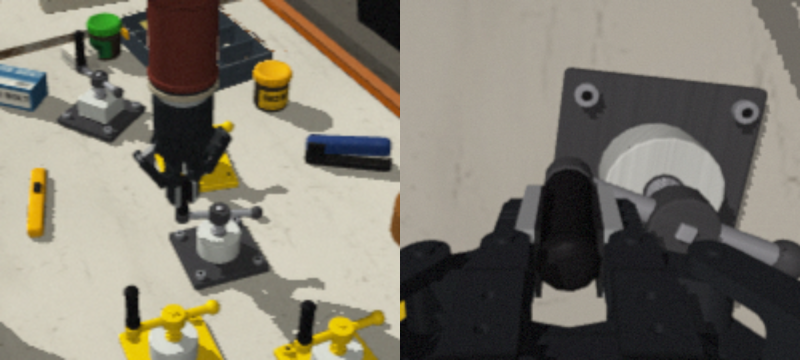

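The jaws hold the black handle (width 15.3 mm) and the bar is clear of them. I'll compute the arc rows next.

```bash
cat > arc.py <<'E'
import numpy as np,sys
def arc(p0,p1,n,r=.05):
    f=np.radians(np.linspace(p0,p1,n+1)); dx=r*(np.cos(f)-np.cos(f[0])); dy=r*(np.sin(f)-np.sin(f[0]))
    for a,b in zip(-dy[1:],dx[1:]): print(f"[{a:.3f},0,{b:.3f},0,0,0]",end=",")
    print()
arc(*map(float,sys.argv[1:3]),int(sys.argv[3]))
E
python3 arc.py 157 67 9; python3 arc.py 67 -23 9
```

```text
[-0.008,0,0.004,0,0,0],[-0.015,0,0.009,0,0,0],[-0.020,0,0.016,0,0,0],[-0.025,0,0.023,0,0,0],[-0.028,0,0.031,0,0,0],[-0.030,0,0.040,0,0,0],[-0.030,0,0.049,0,0,0],[-0.029,0,0.057,0,0,0],[-0.026,0,0.066,0,0,0],
[0.004,0,0.008,0,0,0],[0.009,0,0.015,0,0,0],[0.016,0,0.020,0,0,0],[0.023,0,0.025,0,0,0],[0.031,0,0.028,0,0,0],[0.040,0,0.030,0,0,0],[0.049,0,0.030,0,0,0],[0.057,0,0.029,0,0,0],[0.066,0,0.026,0,0,0],
```

```bash
python3 -m inch '[[-0.008,0,0.004,0,0,0],[-0.015,0,0.009,0,0,0],[-0.020,0,0.016,0,0,0],[-0.025,0,0.023,0,0,0],[-0.028,0,0.031,0,0,0],[-0.030,0,0.040,0,0,0],[-0.030,0,0.049,0,0,0],[-0.029,0,0.057,0,0,0],[-0.026,0,0.066,0,0,0],[-0.026,0,0.066,0,0,0]]'
python3 - <<'E'
from plant import grab_frame,env
import cv2,numpy as np
print(env.sense()['tool_pos'],env.sense()['contact_force'])
a,_=grab_frame("side");b,_=grab_frame("wrist")
cv2.imwrite("pics/g2.png",np.hstack([cv2.resize(a[100:280,180:380],(400,360)),cv2.resize(b[100:340,150:400],(400,360))]))
E
```

```text
time_s: 4.85
tool_pos: [0.5312, -0.1754, 0.1109]
eef_rot: [-1.569, -0.0, -1.57]
contact_force: [3.5, 1.4, 2.3]
width: 0.0155
[ 0.53120831 -0.17538653  0.11091308] [3.49486635 1.35844721 2.29998568]
```

View pics/g2.png

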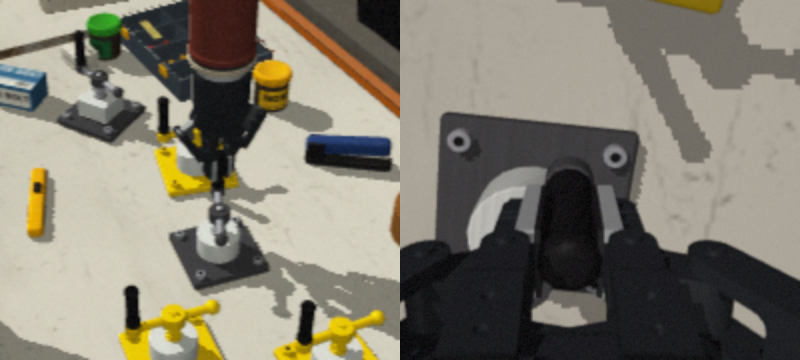

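The crank follows the hand and the forces stay low. Now the second quarter.

```bash
python3 -m inch '[[0.004,0,0.008,0,0,0],[0.009,0,0.015,0,0,0],[0.016,0,0.020,0,0,0],[0.023,0,0.025,0,0,0],[0.031,0,0.028,0,0,0],[0.040,0,0.030,0,0,0],[0.049,0,0.030,0,0,0],[0.057,0,0.029,0,0,0],[0.066,0,0.026,0,0,0],[0.066,0,0.026,0,0,0]]'
python3 - <<'E'
from plant import grab_frame,env
import cv2,numpy as np
print(env.sense()['tool_pos'],env.sense()['contact_force'])
a,_=grab_frame("side");b,_=grab_frame("wrist")
cv2.imwrite("pics/g3.png",np.hstack([cv2.resize(a[100:280,180:380],(400,360)),cv2.resize(b[100:340,150:400],(400,360))]))
E
python3 arc.py -23 67 9;  python3 arc.py 67 -23 9;python3 arc.py -23 -113 9
```

```text
time_s: 5.95
tool_pos: [0.5546, -0.2427, 0.1108]
eef_rot: [-1.571, 0.0, -1.573]
contact_force: [-3.7, -0.4, 8.5]
width: 0.0154
[ 0.55458368 -0.24268327  0.11081755] [-3.68561731 -0.4018035   8.48429134]
[-0.008,0,0.003,0,0,0],[-0.017,0,0.004,0,0,0],[-0.026,0,0.004,0,0,0],[-0.034,0,0.002,0,0,0],[-0.042,0,-0.001,0,0,0],[-0.050,0,-0.006,0,0,0],[-0.056,0,-0.012,0,0,0],[-0.061,0,-0.019,0,0,0],[-0.066,0,-0.026,0,0,0],
[0.004,0,0.008,0,0,0],[0.009,0,0.015,0,0,0],[0.016,0,0.020,0,0,0],[0.023,0,0.025,0,0,0],[0.031,0,0.028,0,0,0],[0.040,0,0.030,0,0,0],[0.049,0,0.030,0,0,0],[0.057,0,0.029,0,0,0],[0.066,0,0.026,0,0,0],
[0.008,0,-0.004,0,0,0],[0.015,0,-0.009,0,0,0],[0.020,0,-0.016,0,0,0],[0.025,0,-0.023,0,0,0],[0.028,0,-0.031,0,0,0],[0.030,0,-0.040,0,0,0],[0.030,0,-0.049,0,0,0],[0.029,0,-0.057,0,0,0],[0.026,0,-0.066,0,0,0],
```

View pics/g3.png

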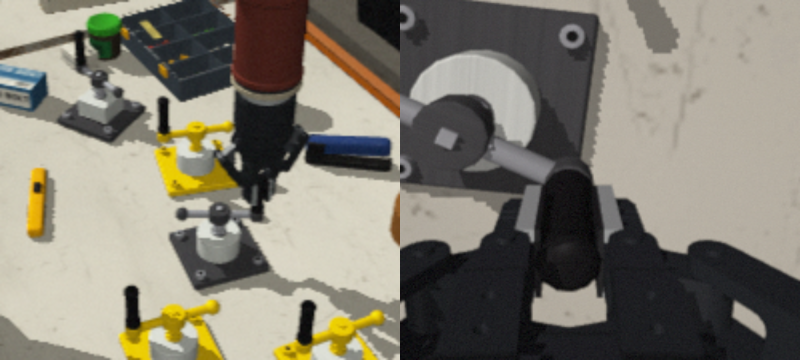

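Half a turn is done: the handle moved from 157° to about -25°. Now back a quarter turn.

```bash
python3 -m inch '[[-0.008,0,0.003,0,0,0],[-0.017,0,0.004,0,0,0],[-0.026,0,0.004,0,0,0],[-0.034,0,0.002,0,0,0],[-0.042,0,-0.001,0,0,0],[-0.050,0,-0.006,0,0,0],[-0.056,0,-0.012,0,0,0],[-0.061,0,-0.019,0,0,0],[-0.066,0,-0.026,0,0,0],[-0.066,0,-0.026,0,0,0]]'
python3 -m inch '[[0,0,0,0,0,0],[0,0,0,0,0,0]]'
python3 - <<'E'
from plant import grab_frame,env
import cv2,numpy as np
p=env.sense()['tool_pos']; print(p,np.degrees(np.arctan2(p[1]+.2207,p[0]-.5097)))
a,_=grab_frame("side");b,_=grab_frame("wrist")
cv2.imwrite("pics/g4.png",np.hstack([cv2.resize(a[100:280,180:380],(400,360)),cv2.resize(b[100:340,150:400],(400,360))]))
E
```

```text
time_s: 7.05
tool_pos: [0.5292, -0.1743, 0.1108]
eef_rot: [-1.571, 0.001, -1.57]
contact_force: [-1.7, 1.1, 9.4]
width: 0.0151
time_s: 7.25
tool_pos: [0.5293, -0.1744, 0.1108]
eef_rot: [-1.571, 0.001, -1.57]
contact_force: [-1.7, 1.6, 11.4]
width: 0.0155
[ 0.5293223  -0.17439641  0.1108073 ] 67.03399320617785
```

View pics/g4.png

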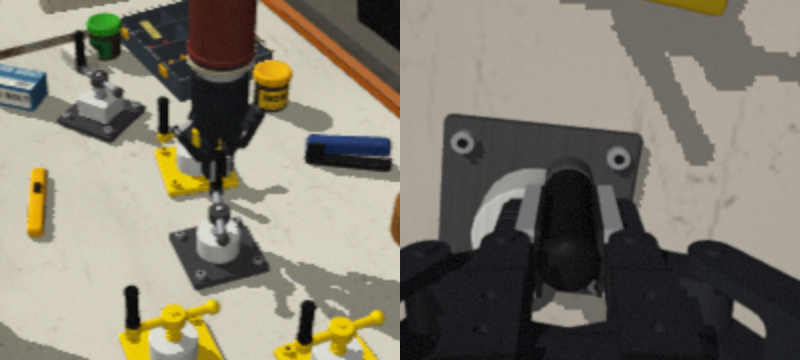

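The handle is back to 67°. Now forward again, first to -23°.

```bash
python3 -m inch '[[0.004,0,0.008,0,0,0],[0.009,0,0.015,0,0,0],[0.016,0,0.020,0,0,0],[0.023,0,0.025,0,0,0],[0.031,0,0.028,0,0,0],[0.040,0,0.030,0,0,0],[0.049,0,0.030,0,0,0],[0.057,0,0.029,0,0,0],[0.066,0,0.026,0,0,0]]' && python3 -m inch '[[0.008,0,-0.004,0,0,0],[0.015,0,-0.009,0,0,0],[0.020,0,-0.016,0,0,0],[0.025,0,-0.023,0,0,0],[0.028,0,-0.031,0,0,0],[0.030,0,-0.040,0,0,0],[0.030,0,-0.043,0,0,0],[0.030,0,-0.043,0,0,0]]'
python3 - <<'E'
from plant import env
import numpy as np
p=env.sense()['tool_pos']; print(p,np.degrees(np.arctan2(p[1]+.2207,p[0]-.5097)),env.sense()['contact_force'])
E
python3 arc.py -87 -123 9
```

```text
time_s: 8.25
tool_pos: [0.5559, -0.2399, 0.1108]
eef_rot: [-1.571, 0.002, -1.569]
contact_force: [-1.8, 3.9, 12.2]
width: 0.0153
time_s: 9.05
tool_pos: [0.5125, -0.2704, 0.1108]
eef_rot: [-1.57, 0.001, -1.57]
contact_force: [-1.7, 1.3, 10.0]
width: 0.0152
[ 0.51254062 -0.27040475  0.11082064] -86.72911584810376 [-1.68256405  1.27053632 10.03369769]
[0.000,0,-0.003,0,0,0],[-0.000,0,-0.007,0,0,0],[-0.001,0,-0.010,0,0,0],[-0.001,0,-0.014,0,0,0],[-0.002,0,-0.017,0,0,0],[-0.003,0,-0.021,0,0,0],[-0.005,0,-0.024,0,0,0],[-0.006,0,-0.027,0,0,0],[-0.008,0,-0.030,0,0,0],
```

Now at -87°, with the stop expected between -92° and -113°. I'll approach it in short calls and watch the force.

```bash
python3 -m inch '[[0,0,-0.003,0,0,0],[0,0,-0.005,0,0,0],[0,0,-0.007,0,0,0],[0,0,-0.007,0,0,0]]'
```

```text
time_s: 9.45
tool_pos: [0.5061, -0.2703, 0.1108]
eef_rot: [-1.57, 0.001, -1.57]
contact_force: [0.5, 1.3, 8.7]
width: 0.0148
```

```bash
python3 -m inch '[[-0.001,0,-0.003,0,0,0],[-0.001,0,-0.005,0,0,0],[-0.001,0,-0.005,0,0,0]]'
```

```text
time_s: 9.75
tool_pos: [0.5035, -0.2699, 0.111]
eef_rot: [-1.565, -0.002, -1.569]
contact_force: [13.4, -2.8, -2.6]
width: 0.0153
```

```bash
python3 -m inch '[[-0.001,0,-0.002,0,0,0],[-0.001,0,-0.004,0,0,0],[-0.001,0,-0.004,0,0,0]]'
python3 - <<'E'
from plant import env
import numpy as np
s=env.sense();p=s['tool_pos']; print(p,np.degrees(np.arctan2(p[1]+.2207,p[0]-.5097)),s['contact_force'])
E
```

```text
time_s: 10.05
tool_pos: [0.5028, -0.2696, 0.1113]
eef_rot: [-1.559, -0.005, -1.568]
contact_force: [30.0, -10.3, -17.1]
width: 0.0155
[ 0.50275096 -0.26955609  0.11132041] -98.09515505693668 [ 29.99751009 -10.34811264 -17.09373456]
```

Firm stop at about -98°: 30 N against 3 N running friction, with no further travel. That implies a start turn of about 0.25 rad, inside the given range. I'll ease the load, still pressing lightly, then open and lift.

```bash
python3 -m inch '[[0,0,0.002,0,0,0],[0.001,0,0.004,0,0,0],[0.001,0,0.004,0,0,0]]'; python3 -m inch '[[0,0,0,0,0,0],[0,0,0,0,0,0],[0,0,0,0,0,0],[0,0,0,0,0,0],[0,0,0,0,0,0],[0,0,0,0,0,0],[0,0,0,0,0,0],[0,0,0,0,0,0]]' 0; python3 -m inch '[[0,-0.02,0,0,0,0],[0,-0.05,0,0,0,0],[0,-0.09,0,0,0,0],[0,-0.13,0,0,0,0],[0,-0.16,0,0,0,0],[0,-0.16,0,0,0,0]]'
python3 - <<'E'
from plant import env, grab_frame
from h import *
from scipy.spatial.transform import Rotation as Ro
s=env.sense();im,d=grab_frame("wrist"); cv2.imwrite("pics/w2.png",im)
c=get_calibration("wrist"); T=np.eye(4); T[:3,:3]=Ro.from_euler("xyz",s["eef_rot"]).as_matrix(); T[:3,3]=s["tool_pos"]
M=T@c["mount"]; ys,xs=np.mgrid[0:384,0:512]; P=np.stack([(xs-c["cx"])/c["fx"]*d,(ys-c["cy"])/c["fy"]*d,d,np.ones_like(d)],-1)@M.T
k=(d>0)&(P[...,2]>.138)&(P[...,2]<.152)&(np.hypot(P[...,0]-.51,P[...,1]+.22)<.07)
W=P[k];print(len(W),W.mean(0),W.min(0),W.max(0))
m=(W.min(0)+W.max(0))/2; print(np.degrees(np.arctan2(m[1]+.2195,m[0]-.5105)))
a,_=grab_frame("side"); t,_=grab_frame("top"); cv2.imwrite("pics/e1.png",np.hstack([cv2.resize(a,(400,300)),cv2.resize(im,(400,300))])); cv2.imwrite("pics/t1.png",t)
E
```

```text
time_s: 10.35
tool_pos: [0.5035, -0.2699, 0.1111]
eef_rot: [-1.566, -0.001, -1.569]
contact_force: [11.9, -3.1, 0.0]
width: 0.0154
time_s: 11.15
tool_pos: [0.5007, -0.2705, 0.1103]
eef_rot: [-1.571, -0.0, -1.571]
contact_force: [0.3, -0.7, -0.4]
width: 0.0856
time_s: 11.75
tool_pos: [0.5022, -0.2717, 0.2746]
eef_rot: [-1.565, -0.002, -1.571]
contact_force: [0.9, -0.3, 0.8]
width: 0.0855
247 [ 0.50478662 -0.26867766  0.14468689  1.        ] [ 0.49651277 -0.2786839   0.14026412  1.        ] [ 0.51341303 -0.26082095  0.14730457  1.        ]
-96.28781030284809
```

View pics/e1.png

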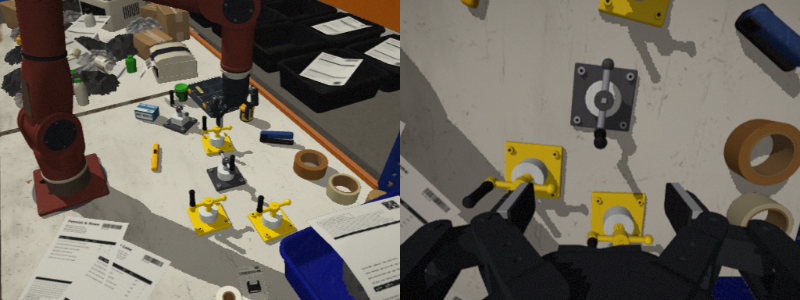

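The handle stayed home at -96° in the wrist view, the gripper is clear, and the neighbouring taps look unmoved. Handing in.

```bash
python3 -c "
from plant import order
print(order.job_done())"
```

```text
the job is handed in; nothing more can be done
None
```

I turned the round-boss tap about half a turn clockwise, back about a quarter turn, then clockwise to its firm stop. I then let go, lifted clear and handed the job in; the clock read about 12 s.

- **Turns:** by the measured tool position, the handle went from 157° to about -25°, back to 67°, then to the stop at about -98°.
- **Stop:** the push rose to about 30 N sideways with almost no further travel, against about 3 N to turn it.
- **After release:** the wrist camera put the handle at about -96°, a net sweep of about 254° (4.43 rad). That implies a start of about 0.28 rad, inside the given 0 to 0.35; the stop angle measured while gripping gives about 0.25.
- **Other taps:** the square-boss tap and the yellow look-alikes were never approached. They look unmoved in the last pictures, but I judged that by eye and did not measure it.
- **Disagreement:** the fixed cameras and the wrist camera differed by about 2 mm on the handle and axis positions, which is within calibration. I used values between the two.

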